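Scoop ink nuggets from the stock tray into the grinding dish

TASK

With the steel scoop, never with the fingers, move all six black ink nuggets from the wooden tray into the white dish, tipping them in from close above, in one or more trips. Then stand the scoop upright on its dark wooden board again and let go. Feel your way in the tray rather than ramming it, and leave the dish and everything else where they stand.

Things in the scene. Friction and masses are not known exactly. Their poses are not given: they have to be found in the camera images.
- scoop: steel scoop with upright wooden grip, 160 g. Origin on its underside below the grip; z up along the grip, open mouth to its -x. Floor 98 mm long (lip at x = -85, heel at x = +13), 74 wide, 2 thick. Side walls 28 high from x = -62 back to -13, 69 apart; back wall 34 high at x = -14. Grip 28 (x) by 16 (y), 60 to 126 above the underside, on a 16 x 10 stem
- scoop_grip (a point): point on the axis of the scoop's wooden grip, 100 mm above the underside, 26 mm below its top; axes as the scoop's
- scoop_lip (a point): middle of the scoop's front edge, on the underside (x = -85 mm in the scoop's frame)
- scoop_bowl (a point): middle of the bowl's floor (x = -50 mm, z = 2 mm in the scoop's frame); axes as the scoop's
- scoop_mid (a point): middle of the scoop's underside (x = -36 mm in the scoop's frame)
- board: dark wooden board on which the scoop stands, 160 (x) x 120 (y) x 8 mm thick, fixed; origin under its centre, its top 8 mm above the origin
- tray: pale wooden stock tray, fixed, outside 240 (x) x 90 (y) x 40 mm tall, walls and floor 5 mm thick (inside 230 x 80, 35 deep); origin under its centre. A fixed dark upright divider, 6 thick and as tall as the walls, stands across it near its -x end (nearer the robot): its +x face is anywhere from x = -105 to -85, not reported. The nuggets lie within 87 mm of that face; the +x part is empty
- dish: white ceramic bowl, loose, 450 g, rim diameter 132, 42 mm tall, foot diameter 60 mm, floor 5 mm thick; origin under its centre
- ink0: black nugget of dry ink, eight-sided with bevelled edges, 18 mm across, 14 mm tall, 12 g; origin at the centre of its underside
- ink1: black nugget of dry ink, eight-sided with bevelled edges, 18 mm across, 14 mm tall, 12 g; origin at the centre of its underside
- ink2: black nugget of dry ink, eight-sided with bevelled edges, 18 mm across, 14 mm tall, 12 g; origin at the centre of its underside
- ink3: black nugget of dry ink, eight-sided with bevelled edges, 18 mm across, 14 mm tall, 12 g; origin at the centre of its underside
- ink4: black nugget of dry ink, eight-sided with bevelled edges, 18 mm across, 14 mm tall, 12 g; origin at the centre of its underside
- ink5: black nugget of dry ink, eight-sided with bevelled edges, 18 mm across, 14 mm tall, 12 g; origin at the centre of its underside
- seal: bystander: a reddish stone name seal standing up, 24 x 24 x 50 mm, origin under its centre
- pot: bystander: a small blue jar with a red cap, diameter 32, 45 mm tall, origin under its centre
- weight: bystander: a brass paperweight bar, 180 x 24 x 12 mm with a small knob in the middle, lying along its x, origin under its centre
- inkstick: bystander: a dark ink stick lying along its x, 85 x 22 x 11 mm, origin under its centre
- brush: bystander: a writing brush lying along its x, 190 mm long, 12 mm thick, origin near the middle of its underside
There are look-alikes about, which are no part of the job. What is shaped like the scoop but green or pink is not meant.

How it is judged:
On the way:
1. at least one nugget is carried in the scoop's bowl, lifted clear of the tray ((((x of ink0 in the frame of scoop_bowl between -0.036 and 0.036 m and y of ink0 in the frame of scoop_bowl between -0.036 and 0.036 m and z of ink0 in the frame of scoop_bowl between -0.004 and 0.035 m) and height (world z) of ink0 above 0.06 m) or ((x of ink1 in the frame of scoop_bowl between -0.036 and 0.036 m and y of ink1 in the frame of scoop_bowl between -0.036 and 0.036 m and z of ink1 in the frame of scoop_bowl between -0.004 and 0.035 m) and height (world z) of ink1 above 0.06 m) or ((x of ink2 in the frame of scoop_bowl between -0.036 and 0.036 m and y of ink2 in the frame of scoop_bowl between -0.036 and 0.036 m and z of ink2 in the frame of scoop_bowl between -0.004 and 0.035 m) and height (world z) of ink2 above 0.06 m) or ((x of ink3 in the frame of scoop_bowl between -0.036 and 0.036 m and y of ink3 in the frame of scoop_bowl between -0.036 and 0.036 m and z of ink3 in the frame of scoop_bowl between -0.004 and 0.035 m) and height (world z) of ink3 above 0.06 m) or ((x of ink4 in the frame of scoop_bowl between -0.036 and 0.036 m and y of ink4 in the frame of scoop_bowl between -0.036 and 0.036 m and z of ink4 in the frame of scoop_bowl between -0.004 and 0.035 m) and height (world z) of ink4 above 0.06 m) or ((x of ink5 in the frame of scoop_bowl between -0.036 and 0.036 m and y of ink5 in the frame of scoop_bowl between -0.036 and 0.036 m and z of ink5 in the frame of scoop_bowl between -0.004 and 0.035 m) and height (world z) of ink5 above 0.06 m))), for 0.2 s.
At the end, for the whole second after the job is handed in: all six nuggets rest in the dish (within 56 mm of its axis, their origins below 45 mm); the scoop stands upright (within 0.1 rad) and still on its board, the middle of its underside within 35 mm of the board's centre, released; the dish is upright (within 0.1 rad) (horizontal distance between each of ink0, ink1, ink2, ink3, ink4, ink5 and dish below 0.056 m and z of ink0 in the frame of dish between 0 and 0.045 m and linear speed of each of ink0, ink1, ink2, ink3, ink4, ink5 below 0.03 m/s and z of ink1 in the frame of dish between 0 and 0.045 m and z of ink2 in the frame of dish between 0 and 0.045 m and z of ink3 in the frame of dish between 0 and 0.045 m and z of ink4 in the frame of dish between 0 and 0.045 m and z of ink5 in the frame of dish between 0 and 0.045 m and horizontal distance between scoop_mid and board below 0.035 m and angle between each of scoop, dish's own z axis and vertical below 0.1 rad and z of scoop in the frame of board between 0.004 and 0.013 m and linear speed of scoop below 0.02 m/s); the robot touches nothing.
It fails at once if the fingers touch a nugget (over 0.5 N) (contact force between the fingers and ink0 above 0.5 N or contact force between the fingers and ink1 above 0.5 N or contact force between the fingers and ink2 above 0.5 N or contact force between the fingers and ink3 above 0.5 N or contact force between the fingers and ink4 above 0.5 N or contact force between the fingers and ink5 above 0.5 N).
It fails at once if a nugget falls or flies fast (over 1.5 m/s, a drop of some 11 cm) (linear speed of any of ink0, ink1, ink2, ink3, ink4, ink5 above 1.5 m/s).
It fails at once if the tray is rammed: over 60 N between it and the scoop or the arm (contact force between any of scoop, the arm, the fingers and tray above 60 N).
It fails at once if the dish or a bystander is shifted by more than 30 mm (distance of any of dish, seal, pot, weight, inkstick, brush from where it was at the start of the episode above 0.03 m).
It also fails if it takes over 67 s, if anything falls off the work surface, if the arm or the gripper's body presses on something with over 40 N, if the wrist force passes 120 N, or if a joint passes its speed limit or range.

ROBOT

A 6-joint arm with a two-finger parallel gripper is mounted at the origin on the work surface. World frame = base frame: x ahead of the robot, y to its left, z up, the work surface at z = 0. Lengths are in m, angles in rad, forces in N, time in s.
With the tool pointing down it reaches from about 0.425 to 0.95 m from the base axis. Payload 3.5 kg.
Tool frame: the origin (TCP) lies at the very end of the fingers, on their centre line; the grasp point (between the pads) lies 19 mm behind it (ctrl.pinch_z is the distance from the TCP to the grasp point, in m); z points along the fingers, y is the line along which they close (so a half turn about z gives the same grasp; the last joint's range is limited). The gripper opens to 85 mm and grips with 20 to 120 N. Pads are 22 mm wide; open, the fingers measure 114 mm over their backs; the gripper's body (76 mm by 85 mm) begins 54 mm behind the grasp point. The pads swing forward as they close: fully open they stand 13 mm farther back than shut.
Start: joints at [-1.287, 0.286, 1.577, -0, 1.279, -0.15], TCP at [0.284, -0.612, 0.231] pointing down, gripper open.
Joint ranges: [-2.77, 2.77], [-0.9, 2.22], [0.21, 2.48], [-1.53, 4.67], [0.24, 2.81], [-2.84, 2.84]. Speed limits (rad/s): [2.79, 2.79, 3.14, 3.14, 3.14, 3.14].

INTERFACE

Orientations are given as a unit quaternion [x, y, z, w].
In Python, from plant import ctrl gives the robot as it stands. The module is installed in compiled form; this text tells all that it offers.
- The arm moves only by the shell command python3 -m crank 'ROWS' [OPENING] [FORCE]. ROWS is JSON, a list of rows, each a list of 6 numbers: the shift along the tool's x, y, z in cm, then the turn, a rotation vector about the tool's x, y, z in rad. In form: [[tx, ty, tz, rx, ry, rz], ...]. A call has 1 to 10 rows; each row is the pose to reach, as a shift and turn from the pose commanded when the call began, along the tool's axes at that moment; what a row does not reach only later rows make up. A row lasts 1/10 s, in which the tool goes at most 50 mm and 8.59 degrees, less where a joint would pass 70% of its speed; a pose out of reach is approached as far as the arm can. A call with a gripper value outside its range is refused whole. OPENING is the opening, from 0 (shut) to 1 (fully open), set as the call begins (- or left out, the last holds). The fingers move at their own pace and stop on an object; FORCE is the grip in N (left out, the last holds). Time passes only in rows, so rows that repeat a pose let the fingers close. It gives the time, the measured TCP pose, the force, the opening and the grip force at its end, in the units of the state.
- ctrl.get_state(): the state, without advancing time (a new reading comes with each control period).
- ctrl.read_camera(name): name is "side" or "top"; returns (picture, depth): 480x640x3 uint8, blue, green, red; 480x640 float32, m along the optical axis (not along the pixel's ray), 0 where there is no reading.
- ctrl.camera_info(name): a dict with "K" (3x3 intrinsics, pixels), "origin" and "orientation" of the camera in the world. Camera axes: x right, y down, z forward; pixel columns grow to the right and rows downward; lengths in m; the calibration is good to about 2 mm. A picture is of the moment at which its call begins. camera_info takes no time and is no camera call.
- ctrl.sign_off(): hands the job in; it is judged then, once.
The state is a dict: "time": time; "qpos": joint angles; "dq": joint speeds; "joint_efforts": joint torques, N m; "eef_pos": TCP position; "tcp_rot": TCP orientation; "contact_force": force on the tool from outside, world axes, zero at the start; "wrist_torque": the same for the moment, N m; "opening": opening from 0.0 (shut) to 1.0 (fully open); "finger_force": force on a finger pad.
Only numpy, scipy, OpenCV 4.12 (cv2) and the standard library are available. Lean on these libraries where they do the work, as an engineer would, in place of code of your own. Each camera call takes 0.05 s, during which the arm holds its last target. There are 200 camera calls.

## Working session

There is one attempt and no reset: what is moved stays moved. The work goes in short steps, Python scripts to look and compute and a shell command to move; the robot and the scene stay as the last step left them, time stands still between calls to the robot, and variables do not carry over. Pictures are saved under pics/ and viewed, at most 10 in all, crops included, and the job is handed in when it is done.

```bash
mkdir -p pics; cat > h.py <<'E'
import numpy as np, cv2
from plant import ctrl
from scipy.spatial.transform import Rotation as R
def cloud(n):
    im,d=ctrl.read_camera(n); i=ctrl.camera_info(n); K=np.array(i["K"])
    v,u=np.mgrid[:480,:640]
    p=np.stack([(u-K[0,2])/K[0,0]*d,(v-K[1,2])/K[1,1]*d,d],-1)
    P=p@R.from_quat(i["orientation"]).as_matrix().T+np.array(i["origin"])
    P[d==0]=np.nan
    return im,P
E
python3 - <<'E'
from h import *
for n in("top","side"):
    im,P=cloud(n); cv2.imwrite(f"pics/{n}0.png",im); np.save(f"{n}0.npy",P)
    i=ctrl.camera_info(n); print(n,i["origin"],R.from_quat(i["orientation"]).as_matrix().round(2).tolist())
s=ctrl.get_state();print(s)
E
```

```text
top [0.30136328 0.04021926 1.00706154] [[-0.03, -0.98, 0.19], [-1.0, 0.03, -0.02], [0.02, -0.19, -0.98]]
side [0.22341267 0.73886271 0.568086  ] [[-0.94, -0.17, 0.28], [-0.33, 0.48, -0.81], [0.0, -0.86, -0.51]]
{'time': 0.1, 'qpos': array([-1.28702077e+00,  2.87145694e-01,  1.57802311e+00,  2.34996250e-05,
        1.27861741e+00, -1.50018254e-01]), 'dq': array([-0.00010193, -0.0021516 , -0.00255523, -0.0013617 ,  0.00015796,
       -0.00077833]), 'joint_efforts': array([ 3.27455555e-04, -4.07296014e+01, -2.93698990e+01, -1.67376170e-04,
        3.43077343e-03, -1.32251552e-05]), 'eef_pos': array([ 0.28356609, -0.61189362,  0.23004381]), 'tcp_rot': array([ 9.76570081e-01,  2.15196826e-01, -6.20734935e-05, -1.09507936e-03]), 'contact_force': array([-0.68163694, -0.28641642, -0.08214375]), 'wrist_torque': array([ 0.06946667, -0.01141107,  0.0149395 ]), 'finger_force': 0.0, 'opening': 0.9995602353633631}
```

View pics/top0.png

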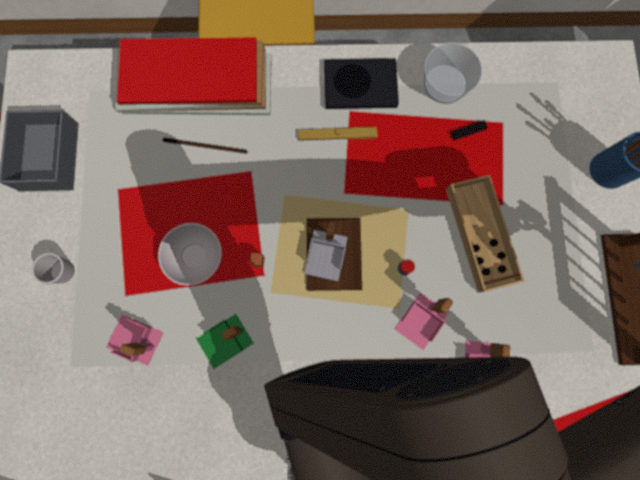

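View pics/side0.png

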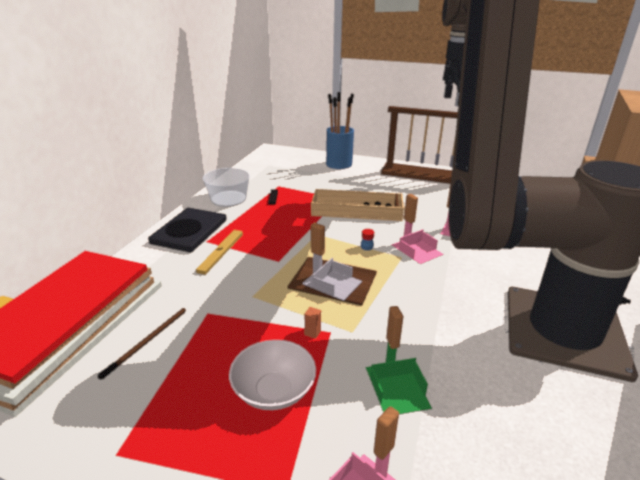

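The top view shows the scoop on its board (grip about (330,232), mouth toward the robot at about (325,275)). The dish is at (190,253). The tray runs from (470,180) to (502,287), with nuggets near (475–503, 242–272). The seal is at (257,260), the pot at (406,267), and green and pink decoys stand nearby.

```bash
cat > m.py <<'E'
from h import *
im=cv2.imread("pics/top0.png");P=np.load("top0.npy")
def sel(u0,v0,u1,v1,z0,z1):
    m=np.zeros((480,640),bool);m[v0:v1,u0:u1]=1
    return m&(P[...,2]>z0)&(P[...,2]<z1)
def rect(n,m):
    q=P[m][:,:2].astype(np.float32);c,s,a=cv2.minAreaRect(q);print(n,len(q),np.round(c,4),np.round(s,4),round(a,1),"z",np.median(P[m][:,2]).round(4),"mean",q.mean(0).round(4))
hsv=cv2.cvtColor(im,cv2.COLOR_BGR2HSV)
rect("grip",sel(290,195,360,260,.10,.15))
rect("board+",sel(295,205,370,300,.004,.012))
rect("scoopwalls",sel(295,205,360,290,.025,.05))
rect("scoopfloor",sel(295,225,352,290,.0095,.014))
rect("tray",sel(435,165,535,300,.032,.05))
rect("dish",sel(150,215,230,290,.034,.05))
q=P[sel(150,215,230,290,.034,.05)][:,:2].astype(np.float32);print("dishcircle",cv2.minEnclosingCircle(q))
rect("seal",sel(245,245,270,275,.04,.06)); rect("pot",sel(395,255,418,278,.03,.06))
dark=(hsv[...,2]<45)&sel(455,215,515,285,.0,.05)
n,l,st,c=cv2.connectedComponentsWithStats(dark.astype(np.uint8))
for k in range(1,n):
    if st[k,4]>6: print("dark",c[k].round(1),st[k,4],np.nanmean(P[l==k],0).round(4))
cv2.imwrite("pics/c1.png",cv2.resize(np.hstack([im[165:300,430:530],im[185:320,285:385]]),None,fx=4,fy=4,interpolation=cv2.INTER_CUBIC))
E
python3 m.py
```

```text
grip 133 [0.4744 0.0041] [0.0159 0.0272] 77.2 z 0.1337 mean [0.472  0.0047]
board+ 3623 [ 0.4494 -0.0022] [0.1621 0.2076] 88.4 z 0.0087 mean [ 0.4403 -0.0058]
scoopwalls 152 [0.4412 0.0124] [0.074  0.0541] 75.9 z 0.0369 mean [0.4518 0.0101]
scoopfloor 1179 [0.4368 0.007 ] [0.0992 0.141 ] 87.7 z 0.0107 mean [0.4335 0.0101]
tray 1084 [ 0.4767 -0.3316] [0.2399 0.0931] 12.4 z 0.0396 mean [ 0.4662 -0.3341]
dish 688 [0.4459 0.2979] [0.1294 0.1302] 50.0 z 0.0403 mean [0.449  0.3061]
dishcircle ((0.44640809297561646, 0.2982217073440552), 0.06593289971351624)
seal 141 [0.4306 0.1588] [0.0234 0.0241] 84.1 z 0.0498 mean [0.43   0.1584]
pot 172 [ 0.4067 -0.1565] [0.0272 0.0282] 0.3 z 0.0453 mean [ 0.4066 -0.1559]
dark [493.2 242.3] 39 [ 0.4572 -0.3527  0.0182]
dark [476.  247.8] 20 [ 0.4461 -0.3134  0.0196]
dark [501.  254.9] 35 [ 0.4293 -0.3667  0.0188]
dark [479.7 260.3] 22 [ 0.4187 -0.3193  0.0189]
dark [501.6 268.5] 38 [ 0.3998 -0.3654  0.0182]
dark [485.7 271.3] 38 [ 0.3947 -0.3302  0.0182]
```

View pics/c1.png

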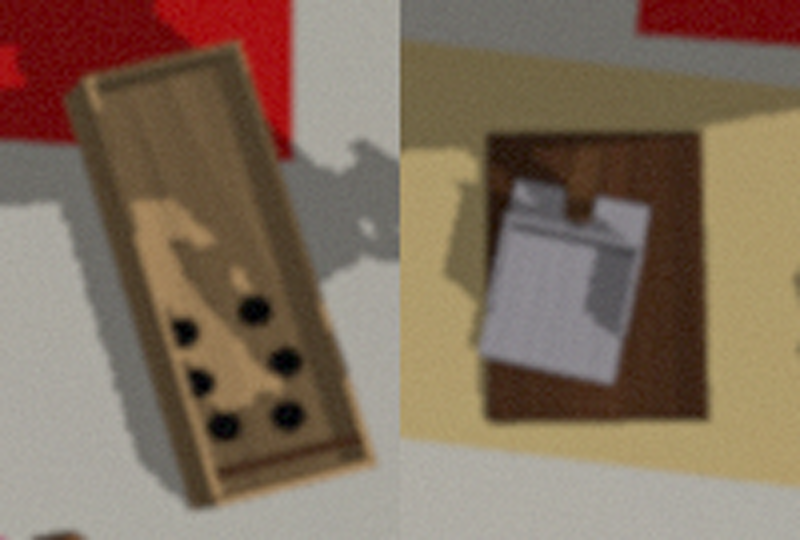

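The crop shows six nuggets at the lower (-x) end of the tray and the divider strip just below them. The scoop sits on the board with its mouth toward the robot, slightly to the left. Next I refine the poses and work out the grasp move.

```bash
cat >> h.py <<'E'
def rz(a): return np.array([[np.cos(a),-np.sin(a)],[np.sin(a),np.cos(a)]])
from scipy.optimize import least_squares
def fit_rim(q,x0,hx,hy):  # q Nx2 points on rim mid-line rectangle
    def f(p):
        t=(q-p[:2])@rz(p[2]); return np.minimum(abs(abs(t[:,0])-hx)+1*(abs(t[:,1])>hy+.004),abs(abs(t[:,1])-hy)+1*(abs(t[:,0])>hx+.004)).clip(0,.01)
    return least_squares(f,x0,loss='soft_l1',f_scale=.002,diff_step=1e-4).x
def rows(dp,rv,T=None):
    s=ctrl.get_state();M=R.from_quat(s["tcp_rot"]);print("tool shift cm",(M.inv().apply(dp)*100).round(2),"rv",M.inv().apply(rv).round(3))
E
cat > m2.py <<'E'
exec(open("m.py").read().split("rect(\"grip\"")[0])
m=sel(435,165,535,300,.037,.043); q=P[m][:,:2]; q=q[~np.isnan(q).any(1)]
t=fit_rim(q,[.4767,-.3316,.216],.1175,.0425);print("tray",t.round(4))
T=lambda p:(p-t[:2])@rz(t[2])
w=T(q); print("y walls", [np.median(w[(abs(w[:,1]-s*.0425)<.006)&(abs(w[:,0])<.1),1]).round(4) for s in(1,-1)],"x",[np.median(w[(abs(w[:,0]-s*.1175)<.006)&(abs(w[:,1])<.03),0]).round(4) for s in(1,-1)])
d=w[(abs(w[:,1])<.033)&(w[:,0]<-.07)&(w[:,0]>-.112)];print("divider",len(d),np.percentile(d[:,0],[2,25,50,75,98]).round(4))
for p in [[ .4572,-.3527],[.4461,-.3134],[.4293,-.3667],[.4187,-.3193],[.3998,-.3654],[.3947,-.3302]]: print(T(np.array(p)).round(4))
# scoop: back wall top & side walls
g=P[sel(290,195,360,260,.129,.139)]; print("griptop",len(g),g.mean(0).round(4)); rect("g",sel(290,195,360,260,.129,.139))
f=sel(295,225,352,290,.0,.06)&(hsv[...,1]<60); rect("metal",f)
rect("board",sel(295,205,370,300,.004,.012)&(hsv[...,1]>90)&(hsv[...,2]<110))
f=sel(295,205,360,290,.033,.055)&(hsv[...,1]<60);rect("walltop",f)
E
python3 m2.py
```

```text
tray [ 0.4763 -0.331   0.2175]
y walls [np.float64(0.0423), np.float64(-0.0423)] x [np.float64(0.117), np.float64(-0.1171)]
divider 74 [-0.1062 -0.1048 -0.1032 -0.1017 -0.1005]
[-0.0234 -0.0171]
[-0.0257  0.0237]
[-0.0536 -0.0247]
[-0.0537  0.0239]
[-0.0821 -0.0171]
[-0.0795  0.0184]
griptop 111 [0.474  0.0043 0.1339]
g 111 [0.4744 0.0041] [0.0159 0.027 ] 77.2 z 0.1341 mean [0.474  0.0043]
metal 1614 [0.4415 0.0127] [0.0801 0.1026] 76.6 z 0.0104 mean [0.4386 0.0131]
board 2129 [ 0.4567 -0.0041] [0.1407 0.1888] 86.1 z 0.0083 mean [ 0.4432 -0.0168]
walltop 120 [0.4415 0.0123] [0.0749 0.0532] 74.7 z 0.0381 mean [0.4509 0.0102]
```

```bash
python3 - <<'E'
from h import *
rows(np.array([.4744,.0041,.23])-ctrl.get_state()["eef_pos"],[0,0,-.232+1.137])
E
```

```text
tool shift cm [ 43.21 -47.87   0.12] rv [ 0.    -0.002 -0.905]
```

```bash
python3 -m crank '[[43.2,-47.9,0,0,0,-0.905],[43.2,-47.9,0,0,0,-0.905],[43.2,-47.9,0,0,0,-0.905],[43.2,-47.9,0,0,0,-0.905],[43.2,-47.9,0,0,0,-0.905],[43.2,-47.9,0,0,0,-0.905],[43.2,-47.9,0,0,0,-0.905],[43.2,-47.9,0,0,0,-0.905],[43.2,-47.9,0,0,0,-0.905],[43.2,-47.9,0,0,0,-0.905]]' 1; python3 - <<'E'
from h import *
s=ctrl.get_state();M=R.from_quat(s["tcp_rot"]).as_matrix();y=np.arctan2(M[1,1],M[0,1]);print(s["qpos"].round(3),y)
rows(np.array([.4744,.0041,.23])-s["eef_pos"],[0,0,-.232-y])
E
```

```text
time: 1.1
eef_pos: [0.4314, -0.1327, 0.2311]
tcp_rot: [0.784, 0.62, 0.0, -0.0]
contact_force: [0.9, -1.1, 0.2]
opening: 1.0
finger_force: 0.0
[-0.524 -0.228  2.103  0.     1.266 -0.291] -0.2324592295909928
tool shift cm [14.3   1.03  0.11] rv [ 0.  0. -0.]
```

```bash
python3 -m crank '[[14.3,1,0,0,0,0],[14.3,1,0,0,0,0],[14.3,1,0,0,0,0],[14.3,1,0,0,0,0]]' 0.6; python3 - <<'E'
from h import *
s=ctrl.get_state();M=R.from_quat(s["tcp_rot"]).as_matrix();y=np.arctan2(M[1,1],M[0,1]);print(s["eef_pos"],s["qpos"].round(3),y)
rows(np.array([.4744,.0041,.086])-s["eef_pos"],[0,0,-.232-y])
im,P=cloud("top");cv2.imwrite("pics/top1.png",im)
E
```

```text
time: 1.5
eef_pos: [0.4743, 0.0065, 0.231]
tcp_rot: [0.782, 0.623, 0.0, -0.001]
contact_force: [0.6, -1.4, -0.9]
opening: 0.603
finger_force: 0.0
[0.4743415  0.0065023  0.23098031] [-2.010e-01 -1.690e-01  2.054e+00  2.000e-03  1.257e+00  2.300e-02] -0.2251949675122426
tool shift cm [-0.25  0.07 14.5 ] rv [-0.     0.     0.007]
```

```bash
python3 -m crank '[[-0.1,0,5,0,0,0],[-0.1,0,10,0,0,0],[-0.1,0,14.4,0,0,0],[-0.1,0,14.4,0,0,0],[-0.1,0,14.4,0,0,0]]'; python3 -m crank '[[0,0,0,0,0,0],[0,0,0,0,0,0],[0,0,0,0,0,0],[0,0,0,0,0,0],[0,0,0,0,0,0],[0,0,0,0,0,0],[0,0,0,0,0,0]]' 0 100
```

```text
time: 2.05
eef_pos: [0.4736, 0.0002, 0.0874]
tcp_rot: [0.785, 0.62, -0.001, -0.001]
contact_force: [-0.1, -0.3, 1.0]
opening: 0.599
finger_force: 0.0
time: 2.75
eef_pos: [0.476, 0.0004, 0.0907]
tcp_rot: [0.784, 0.621, 0.001, 0.002]
contact_force: [-2.8, -0.7, 6.3]
opening: 0.315
finger_force: 97.9
```

```bash
python3 -m crank '[[0,0,-2,0,0,0],[0,0,-6,0,0,0],[0,0,-8,0,0,0],[0,0,-8,0,0,0]]'; python3 - <<'E'
from h import *
s=ctrl.get_state();M=R.from_quat(s["tcp_rot"]);m=M.as_matrix();y=np.arctan2(m[1,1],m[0,1]);print(s["eef_pos"].round(4),y,M.as_matrix()[:,2].round(3))
w=np.array([.5593,-.3127,s["eef_pos"][2]+.02])
rows(w-s["eef_pos"],[0,0,.2175-y])
E
```

```text
time: 3.15
eef_pos: [0.477, 0.0006, 0.1724]
tcp_rot: [0.784, 0.621, 0.003, 0.004]
contact_force: [0.7, -0.1, -1.3]
opening: 0.308
finger_force: 98.1
[0.477  0.0006 0.1724] -0.23174650050722484 [ 0.011 -0.002 -1.   ]
tool shift cm [-28.6   15.23  -1.84] rv [ 0.     0.005 -0.449]
```

```bash
python3 -m crank '[[-2,1,-1.5,0,0,-0.03],[-6,3,-1.8,0,0,-0.1],[-10,5.3,-1.8,0,0,-0.2],[-15,8,-1.8,0,0,-0.3],[-19,10,-1.8,0,0,-0.4],[-23,12.2,-1.8,0,0,-0.449],[-26.5,14.1,-1.8,0,0,-0.449],[-28.6,15.2,-1.8,0,0,-0.449],[-28.6,15.2,-1.8,0,0,-0.449],[-28.6,15.2,-1.8,0,0,-0.449]]'; cat > look.py <<'E'
from h import *
import sys
k=sys.argv[1]
s=ctrl.get_state();M=R.from_quat(s["tcp_rot"]);m=M.as_matrix();y=np.arctan2(m[1,1],m[0,1]);print(s["eef_pos"].round(4),"yaw",y.round(4),m[:,2].round(3))
for n in("top","side"):
    im,P=cloud(n); cv2.imwrite(f"pics/{n}{k}.png",im); np.save(f"{n}{k}.npy",P)
E
python3 -m crank '[[0,0,0,0,0,0],[0,0,0,0,0,0]]' ; python3 look.py 2
python3 - <<'E'
import cv2,numpy as np
a=cv2.imread("pics/top2.png")[140:330,390:570];b=cv2.imread("pics/side2.png")[100:290,270:450]
cv2.imwrite("pics/c2.png",cv2.resize(np.hstack([a,b]),None,fx=2.2,fy=2.2,interpolation=cv2.INTER_CUBIC))
E
```

```text
time: 4.15
eef_pos: [0.5554, -0.3119, 0.1836]
tcp_rot: [0.627, 0.779, 0.0, -0.001]
contact_force: [0.6, 0.5, -0.7]
opening: 0.317
finger_force: 98.0
time: 4.35
eef_pos: [0.5559, -0.3108, 0.185]
tcp_rot: [0.626, 0.78, 0.0, -0.0]
contact_force: [0.2, -0.1, -1.3]
opening: 0.315
finger_force: 98.0
[ 0.5559 -0.3108  0.185 ] yaw 0.2183 [-0.001  0.001 -1.   ]
```

View pics/c2.png

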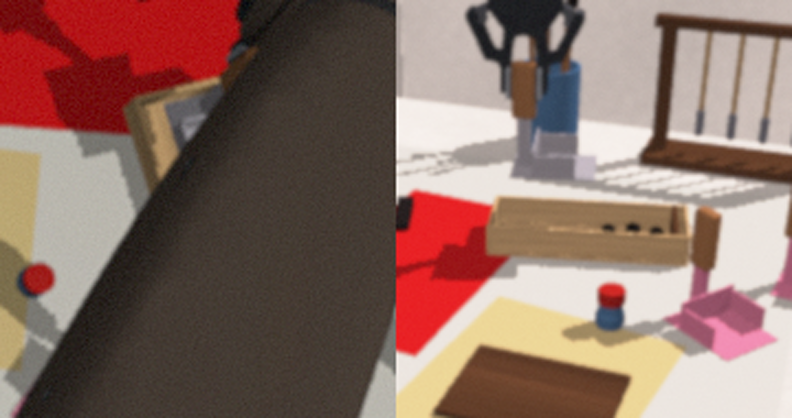

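The left crop shows the arm hiding the tray from the top camera. The right (side) crop shows the scoop hanging level over the tray, mouth to the right toward the nuggets. I'll measure the scoop in the tool frame from the side cloud, and fit the tray there too.

```bash
python3 - <<'E'
from h import *
P=np.load("side2.npy");im=cv2.imread("pics/side2.png");s=ctrl.get_state()
e=s["eef_pos"];a=.2183
q=P.reshape(-1,3);q=q[~np.isnan(q).any(1)]
w=q.copy();w[:,:2]=(q[:,:2]-e[:2])@rz(a);w[:,2]-=e[2]   # scoop-like axes at TCP
k=(abs(w[:,0])<.12)&(abs(w[:,1])<.08)&(w[:,2]>-.11)&(w[:,2]<.05);w=w[k]
for lo in np.arange(-.11,.03,.01):
    b=w[(w[:,2]>=lo)&(w[:,2]<lo+.01)]
    if len(b)>5: print(round(lo,3),len(b),"x",np.percentile(b[:,0],[2,50,98]).round(4),"y",np.percentile(b[:,1],[2,50,90,98]).round(4),"z",b[:,2].min().round(4))
# side wall plane: -85..-70 z
b=w[(w[:,1]>.025)&(w[:,0]<-.015)&(w[:,2]>-.09)&(w[:,2]<-.07)];print("wall n",len(b),np.polyfit(b[:,0],b[:,1],1),np.median(b,0).round(4))
# tray rim in side cam
t=q[(abs(q[:,2]-.0395)<.003)];u=(t[:,:2]-[.4763,-.331])@rz(.2175);t=t[(abs(u[:,0])<.135)&(abs(u[:,1])<.06)]
print(len(t));f=fit_rim(t[:,:2],[.4763,-.331,.2175],.1175,.0425);print("tray side",f.round(4))
u=(t[:,:2]-[.4763,-.331])@rz(.2175)
print([np.percentile(u[(abs(u[:,1]-c)<.008)&(abs(u[:,0])<.1),1],[5,50,95]).round(4) for c in(.0425,-.0425)],[np.percentile(u[(abs(u[:,0]-c)<.008)&(abs(u[:,1])<.03),0],[5,50,95]).round(4) for c in(.1175,-.1175)])
E
```

```text
-0.09 215 x [-0.0864 -0.0583  0.0092] y [-0.0321  0.0173  0.0405  0.0433] z -0.085
-0.08 170 x [-0.0787 -0.0382  0.0021] y [-0.0352  0.0076  0.042   0.0436] z -0.0799
-0.07 173 x [-0.0636 -0.0352  0.0008] y [-0.0343  0.01    0.0418  0.0431] z -0.0699
-0.06 110 x [-0.0624 -0.0274  0.0034] y [-0.0328  0.0097  0.0419  0.0442] z -0.06
-0.05 27 x [-0.0174 -0.0039  0.0035] y [-0.0062  0.0084  0.011   0.0269] z -0.0499
-0.04 22 x [-0.0091 -0.0015  0.004 ] y [0.0051 0.009  0.0103 0.0114] z -0.0397
-0.03 22 x [-0.0103 -0.0025  0.0053] y [0.0062 0.0092 0.0113 0.0118] z -0.0293
-0.02 44 x [-0.0156 -0.0026  0.0118] y [0.0022 0.0105 0.0136 0.0143] z -0.0199
-0.01 47 x [-0.0156 -0.0032  0.0119] y [0.0032 0.0109 0.0128 0.0159] z -0.0099
-0.0 72 x [-0.0246 -0.0011  0.0221] y [0.0061 0.0106 0.0133 0.0147] z 0.0003
0.01 85 x [-0.0278 -0.0008  0.0247] y [0.0047 0.0099 0.0132 0.0149] z 0.0101
0.02 84 x [-0.0275 -0.0029  0.0246] y [0.0039 0.01   0.0129 0.015 ] z 0.02
0.03 88 x [-0.0272 -0.0029  0.0251] y [0.0023 0.0097 0.0136 0.0147] z 0.0302
wall n 125 [0.07565084 0.04304227] [-0.0456  0.0402 -0.0789]
310
tray side [ 0.4749 -0.3297  0.2199]
[array([0.0392, 0.0436, 0.0478]), array([-0.0448, -0.0409, -0.0374])] [array([0.1144, 0.116 , 0.118 ]), array([-0.1205, -0.1184, -0.1163])]
```

```bash
python3 - <<'E'
from h import *
P=np.load("side2.npy");s=ctrl.get_state()
e=s["eef_pos"];a=.2183
q=P.reshape(-1,3);q=q[~np.isnan(q).any(1)]
w=q.copy();w[:,:2]=(q[:,:2]-e[:2])@rz(a);w[:,2]-=e[2]
k=(abs(w[:,0])<.12)&(abs(w[:,1])<.08)&(w[:,2]>-.11)&(w[:,2]<.05);w=w[k]
from numpy import polyfit
b=w[(w[:,1]>.036)&(w[:,0]>-.06)&(w[:,0]<-.016)&(w[:,2]>-.077)&(w[:,2]<-.055)]
print("outer wall",len(b),polyfit(b[:,0],b[:,1],1).round(4),np.median(b,0).round(4),b[:,1].std().round(4))
b=w[(w[:,1]<-.02)&(w[:,0]>-.06)&(w[:,0]<-.02)&(w[:,2]>-.075)&(w[:,2]<-.06)]
print("inner far wall",len(b),polyfit(b[:,0],b[:,1],1).round(4),np.median(b,0).round(4),b[:,1].std().round(4))
b=w[(abs(w[:,0])<.1)&(w[:,2]<-.077)&(w[:,0]<-.064)]
print("front floor",len(b),"z",np.median(b[:,2]).round(4),polyfit(b[:,0],b[:,2],1).round(3),polyfit(b[:,1],b[:,2],1).round(3))
for lo in np.arange(-.03,.045,.01):
    c=b[abs(b[:,1]-lo)<.005]
    if len(c)>3: print(round(lo,3),len(c),np.sort(c[:,0])[:3].round(4))
r=b[:,1];print("y span",np.sort(r)[[0,2,-3,-1]].round(4))
b=w[(w[:,1]>-.02)&(w[:,1]<.03)&(w[:,0]>-.02)&(w[:,0]<-.007)&(w[:,2]>-.08)&(w[:,2]<-.06)]
print("back wall",len(b),polyfit(b[:,1],b[:,0],1).round(3) if len(b)>5 else 0)
b=w[(w[:,2]>-.02)&(w[:,2]<0.005)&(abs(w[:,0])<.012)&(w[:,1]>.006)];print("grip",len(b),polyfit(b[:,0],b[:,1],1).round(3),np.median(b,0).round(4))
E
```

```text
outer wall 140 [0.0078 0.0407] [-0.0377  0.0404 -0.0657] 0.0019
inner far wall 82 [-0.0107 -0.0313] [-0.0408 -0.0308 -0.067 ] 0.0023
front floor 112 z -0.081 [-0.005 -0.081] [-0.002 -0.081]
-0.03 12 [-0.0864 -0.0839 -0.0837]
-0.02 10 [-0.0868 -0.0866 -0.0813]
-0.01 16 [-0.087  -0.0844 -0.0842]
0.0 12 [-0.0874 -0.0872 -0.0846]
0.01 18 [-0.0876 -0.0851 -0.0849]
0.02 14 [-0.0855 -0.0853 -0.083 ]
0.03 11 [-0.0857 -0.0832 -0.0807]
0.04 19 [-0.0861 -0.086  -0.0837]
y span [-0.0337 -0.0306  0.0434  0.0444]
back wall 23 [ 0.293 -0.013]
grip 98 [-0.094  0.011] [ 0.0002  0.0109 -0.0073]
```

```bash
python3 -m crank '[[-0.57,0.3,0,0,0,0],[-0.57,0.3,2,0,0,0],[-0.57,0.3,4,0,0,0],[-0.57,0.3,5.2,0,0,0],[-0.57,0.3,5.2,0,0,0],[-0.57,0.3,5.2,0,0,0]]';  python3 - <<'E'
from h import *
s=ctrl.get_state();d=s["eef_pos"][:2]-[.4763,-.331];print((d@rz(.2175)).round(4),s["eef_pos"])
E
python3 -m crank '[[0,0,0.5,0,0,0],[0,0,1,0,0,0],[0,0,1.5,0,0,0],[0,0,1.5,0,0,0]]'
```

```text
time: 5.05
eef_pos: [0.5605, -0.3172, 0.1337]
tcp_rot: [0.626, 0.78, 0.0, 0.0]
contact_force: [0.6, -0.3, -1.0]
opening: 0.313
finger_force: 98.0
[ 0.0852 -0.0047] [ 0.56051804 -0.3172488   0.13365915]
time: 5.45
eef_pos: [0.5597, -0.3167, 0.1173]
tcp_rot: [0.626, 0.78, -0.0, -0.001]
contact_force: [-1.1, 0.3, -2.1]
opening: 0.316
finger_force: 98.0
```

```bash
python3 -m crank '[[0.07,0,0.6,0,0,0],[0.07,0,1.2,0,0,0],[0.07,0,1.8,0,0,0],[0.07,0,2.3,0,0,0],[0.07,0,2.5,0,0,0],[0.07,0,2.5,0,0,0]]'; python3 -m crank '[[0,0,0.2,0,0,0],[0,0,0.4,0,0,0],[0,0,0.4,0,0,0]]'
```

```text
time: 6.05
eef_pos: [0.5598, -0.3162, 0.0927]
tcp_rot: [0.626, 0.78, -0.0, -0.0]
contact_force: [0.4, -0.2, -1.2]
opening: 0.319
finger_force: 98.0
time: 6.35
eef_pos: [0.56, -0.3163, 0.0892]
tcp_rot: [0.626, 0.78, -0.0, -0.0]
contact_force: [0.8, 0.3, -1.0]
opening: 0.309
finger_force: 98.0
```

```bash
python3 -m crank '[[0,0,0.1,0,0,0],[0,0,0.2,0,0,0],[0,0,0.2,0,0,0]]'; python3 -m crank '[[0,0,0.1,0,0,0],[0,0,0.2,0,0,0],[0,0,0.2,0,0,0]]'
```

```text
time: 6.65
eef_pos: [0.5602, -0.3166, 0.0879]
tcp_rot: [0.626, 0.78, -0.0, 0.0]
contact_force: [-1.6, 1.0, 0.4]
opening: 0.313
finger_force: 98.4
time: 6.95
eef_pos: [0.5604, -0.3167, 0.0878]
tcp_rot: [0.626, 0.78, -0.0, 0.0]
contact_force: [-3.0, 2.3, 8.9]
opening: 0.313
finger_force: 99.4
```

```bash
python3 -m crank '[[0,-0.5,-0.1,-0.01,0,0],[0,-1.5,-0.1,-0.01,0,0],[0,-2.5,-0.1,-0.01,0,0],[0,-3.5,-0.1,-0.01,0,0],[0,-4,-0.1,-0.01,0,0]]'; python3 -m crank '[[0,-0.5,0,0,0,0],[0,-1,0,0,0,0],[0,-1.5,0,0,0,0],[0,-2,0,0,0,0]]'
```

```text
time: 7.45
eef_pos: [0.5212, -0.3259, 0.0877]
tcp_rot: [0.627, 0.779, 0.004, 0.005]
contact_force: [3.2, 1.2, 4.9]
opening: 0.316
finger_force: 98.4
time: 7.85
eef_pos: [0.5022, -0.3302, 0.0876]
tcp_rot: [0.627, 0.779, 0.005, 0.005]
contact_force: [3.3, 1.1, 5.6]
opening: 0.312
finger_force: 98.4
```

```bash
cat > st.py <<'E'
from h import *
s=ctrl.get_state();d=(s["eef_pos"][:2]-[.4763,-.331])@rz(.2175);f=s["contact_force"];m=R.from_quat(s["tcp_rot"]).as_matrix()
print("tray xy TCP",d.round(4),"z",s["eef_pos"][2].round(4),"F tray",(f[:2]@rz(.2175)).round(1),f[2].round(1),"pitch",np.arctan2(-m[2,1],np.hypot(m[0,1],m[1,1])).round(3),"yaw",np.arctan2(m[1,1],m[0,1]).round(3))
E
python3 st.py; python3 look.py 3;python3 - <<'E'
import cv2,numpy as np
a=cv2.imread("pics/top3.png")[140:330,390:570];b=cv2.imread("pics/side3.png")[100:290,270:450]
cv2.imwrite("pics/c3.png",cv2.resize(np.hstack([a,b]),None,fx=2.2,fy=2.2,interpolation=cv2.INTER_CUBIC))
E
```

```text
tray xy TCP [ 0.0255 -0.0048] z 0.0876 F tray [3.5 0.4] 5.6 pitch -0.014 yaw 0.216
[ 0.5022 -0.3302  0.0876] yaw 0.2157 [ 0.014  0.    -1.   ]
```

View pics/c3.png

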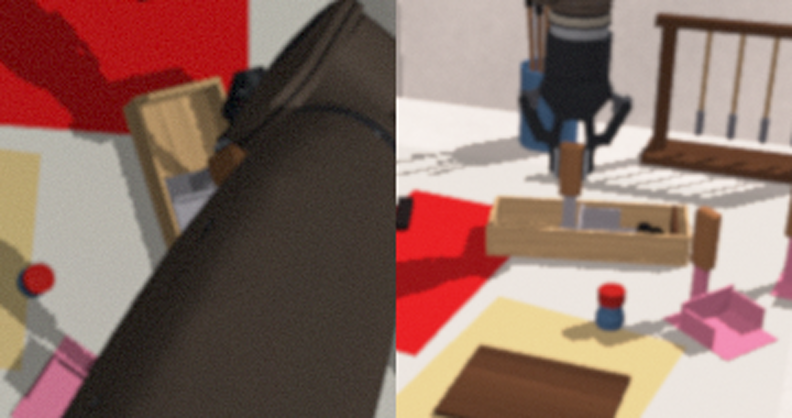

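The side crop shows the scoop well down in the tray and the nuggets bunched ahead of the lip near (640,228). Pushing on gently toward the divider.

```bash
python3 -m crank '[[0.1,-0.4,0,0,0,0],[0.1,-0.8,0,0,0,0],[0.1,-1.2,0,0,0,0]]'|grep force; python3 st.py;  python3 -m crank '[[0,-0.3,0,0,0,0],[0,-0.6,0,0,0,0],[0,-0.9,0,0,0,0]]'|grep force; python3 st.py
```

```text
contact_force: [4.2, 1.4, 5.6]
finger_force: 98.8
tray xy TCP [ 0.0137 -0.0038] z 0.0876 F tray [4.4 0.4] 5.6 pitch -0.014 yaw 0.216
contact_force: [3.4, 0.6, 6.9]
finger_force: 98.9
tray xy TCP [ 0.0048 -0.0039] z 0.0876 F tray [ 3.5 -0.1] 6.9 pitch -0.014 yaw 0.215
```

```bash
python3 -m crank '[[0,-0.3,0,0,0,0],[0,-0.6,0,0,0,0],[0,-0.9,0,0,0,0]]'|grep force; python3 st.py;  python3 -m crank '[[0,-0.2,0,0,0,0],[0,-0.4,0,0,0,0],[0,-0.6,0,0,0,0]]'|grep force; python3 st.py
```

```text
contact_force: [4.4, 1.7, 6.5]
finger_force: 98.8
tray xy TCP [-0.004 -0.004] z 0.0877 F tray [4.7 0.7] 6.5 pitch -0.015 yaw 0.215
contact_force: [5.1, 0.4, 6.5]
finger_force: 98.9
tray xy TCP [-0.01  -0.004] z 0.0876 F tray [ 5.1 -0.7] 6.5 pitch -0.015 yaw 0.215
```

```bash
python3 -m crank '[[0,-0.2,0,0,0,0],[0,-0.4,0,0,0,0],[0,-0.4,0,0,0,0]]'|grep force; python3 st.py;  python3 -m crank '[[0,-0.2,0,0,0,0],[0,-0.2,0,0,0,0]]'|grep force; python3 st.py; python3 look.py 4;python3 - <<'E'
import cv2,numpy as np
a=cv2.imread("pics/top4.png")[140:330,390:570];b=cv2.imread("pics/side4.png")[170:270,350:450]
cv2.imwrite("pics/c4.png",np.hstack([cv2.resize(a,(400,400),interpolation=3),cv2.resize(b,(400,400),interpolation=3)]))
E
```

```text
contact_force: [4.2, 1.1, 6.6]
finger_force: 98.9
tray xy TCP [-0.0141 -0.004 ] z 0.0876 F tray [4.3 0.2] 6.6 pitch -0.014 yaw 0.215
contact_force: [7.7, 2.2, 6.5]
finger_force: 98.8
tray xy TCP [-0.0152 -0.004 ] z 0.0877 F tray [8.  0.5] 6.5 pitch -0.017 yaw 0.215
[ 0.4623 -0.3382  0.0877] yaw 0.2151 [ 0.017  0.    -1.   ]
```

View pics/c4.png

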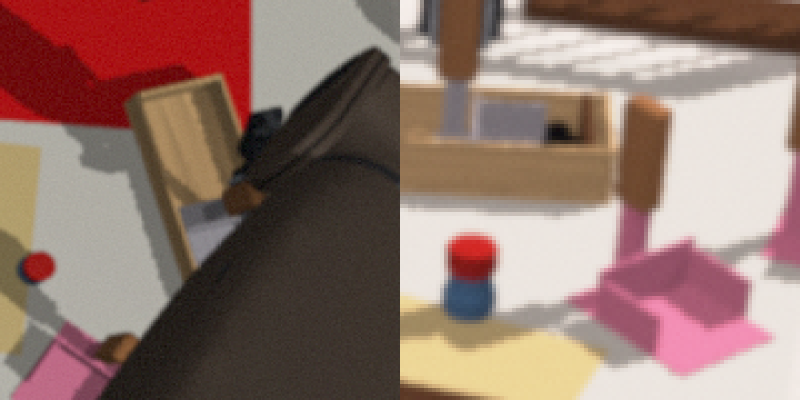

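The lip met the divider (force up to 8 N, motion stopped), and the nuggets are on the floor of the bowl at its front end, (560,130) in the right half. Now I tilt back about the heel.

```bash
python3 -m crank '[[0,0.3,-0.1,0.0375,0,0],[0,0.6,-0.1,0.075,0,0],[0,0.9,-0.1,0.1125,0,0],[0,1.15,-0.1,0.15,0,0],[0,1.4,-0.1,0.1875,0,0],[0,1.65,-0.1,0.225,0,0],[0,1.9,-0.1,0.2625,0,0],[0,2.1,-0.1,0.3,0,0],[0,2.1,-0.1,0.3,0,0]]'|grep force; python3 st.py; python3 - <<'E'
from h import *
m=R.from_quat(ctrl.get_state()["tcp_rot"]);rows([0,0,.1],[0,0,0]);rows([.01,0,0],[0,0,0])
E
```

```text
contact_force: [5.3, 0.4, 4.7]
finger_force: 99.6
tray xy TCP [ 0.0054 -0.0035] z 0.0875 F tray [ 5.3 -0.8] 4.7 pitch 0.287 yaw 0.218
tool shift cm [-0.02 -2.84 -9.59] rv [0. 0. 0.]
tool shift cm [-0.22  0.94 -0.28] rv [0. 0. 0.]
```

```bash
python3 -m crank '[[0,0.1,-0.5,0,0,0],[0,0,-1.2,0,0,0],[0,-0.3,-2.2,0,0,0],[0,-0.7,-3.6,0,0,0],[0,-1.3,-5.5,0,0,0],[0,-1.9,-7.5,0,0,0],[0,-2.5,-9.5,0,0,0],[0,-2.8,-10.5,0,0,0],[0,-2.8,-10.5,0,0,0]]'|grep force; python3 st.py; python3 look.py 5;python3 - <<'E'
import cv2,numpy as np
a=cv2.imread("pics/top5.png")[140:330,390:570];b=cv2.imread("pics/side5.png")[110:250,310:450]
cv2.imwrite("pics/c5.png",np.hstack([cv2.resize(a,(400,400),interpolation=3),cv2.resize(b,(400,400),interpolation=3)]))
E
```

```text
contact_force: [-0.5, -0.1, -3.1]
finger_force: 98.9
tray xy TCP [ 0.0075 -0.0037] z 0.1983 F tray [-0.5 -0. ] -3.1 pitch 0.288 yaw 0.216
[ 0.4844 -0.3329  0.1983] yaw 0.2157 [-0.276 -0.064 -0.959]
```

View pics/c5.png

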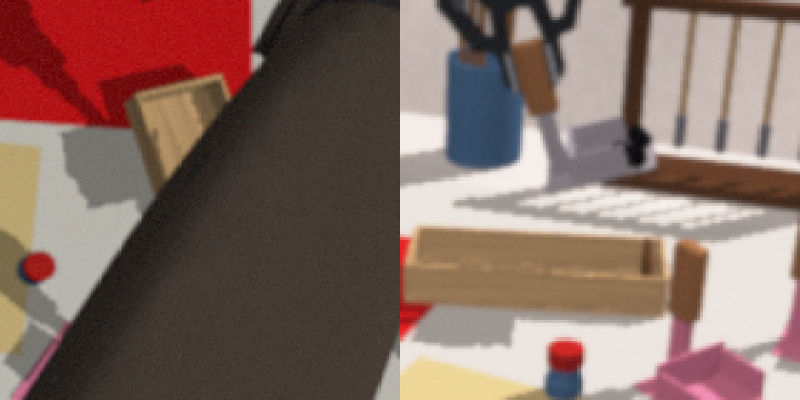

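The side crop shows the scoop lifted clear with the nuggets near the front of the bowl, at (635,145). The visible part of the tray is empty. I tilt back further for safe carriage, then work out the poses at the dish.

```bash
cat > tgt.py <<'E'
from h import *
import sys
# args: world point x y z, scoop point sx, yaw, a(pitch, lip up +)
x,y,z,sx,yaw,a=map(float,sys.argv[1:7])
Rs=R.from_euler('z',yaw)*R.from_euler('y',a)
c=Rs.as_matrix();T=np.column_stack([c[:,1],c[:,0],-c[:,2]])
off=np.array([.0032,-.0005+sx,.083])
p=np.array([x,y,z])-T@off
s=ctrl.get_state();M=R.from_quat(s["tcp_rot"])
print("TCP target",p.round(4),"shift cm",(M.inv().apply(p-s["eef_pos"])*100).round(2),"rv",(M.inv()*R.from_matrix(T)).as_rotvec().round(3))
E
python3 -m crank '[[0,0,0,0.04,0,0],[0,0,0,0.08,0,0],[0,0,0,0.12,0,0],[0,0,0,0.16,0,0],[0,0,0,0.2,0,0],[0,0,0,0.22,0,0],[0,0,0,0.22,0,0]]' | grep force; python3 st.py
python3 tgt.py .459 .28 .12 -.085 -.98 .5; python3 -c "
from h import *;rows([0,0,.1],[0,0,0]);print(ctrl.get_state()['qpos'].round(2))"
```

```text
contact_force: [0.1, -0.3, -2.1]
finger_force: 99.0
tray xy TCP [ 0.0075 -0.0026] z 0.1949 F tray [ 0.  -0.3] -2.1 pitch 0.511 yaw 0.218
TCP target [0.5203 0.1829 0.1518] shift cm [49.48 14.89 -3.38] rv [-0.01   0.58   1.048]
tool shift cm [ 0.01 -4.89 -8.72] rv [0. 0. 0.]
[-0.62  0.35  1.63 -0.37  1.53 -0.75]
```

```bash
python3 -m crank '[[1,0.3,-0.1,0,0.012,0.02],[3,0.9,-0.2,0,0.035,0.063],[5.9,1.8,-0.4,0,0.07,0.126],[8.9,2.7,-0.6,0,0.104,0.19],[11.9,3.6,-0.8,0,0.139,0.252],[15.3,4.6,-1,0,0.18,0.325],[18.8,5.7,-1.3,0,0.22,0.4],[22.3,6.7,-1.5,0,0.26,0.47],[25,7.5,-1.7,0,0.292,0.527],[26.5,7.9,-1.8,0,0.31,0.56]]'; python3 tgt.py .459 .28 .12 -.085 -.98 .5
```

```text
time: 13.35
eef_pos: [0.5024, -0.0545, 0.173]
tcp_rot: [0.813, 0.525, -0.138, -0.211]
contact_force: [0.1, -1.5, -1.8]
opening: 0.309
finger_force: 99.0
TCP target [0.5203 0.1829 0.1518] shift cm [22.38 -6.11  5.75] rv [-0.008  0.271  0.485]
```

```bash
python3 -m crank '[[1.5,-0.4,0.4,0,0.018,0.032],[4.5,-1.2,1.1,0,0.054,0.097],[7.5,-2,1.9,0,0.09,0.162],[10.5,-2.9,2.7,0,0.127,0.227],[13.5,-3.7,3.5,0,0.163,0.292],[16.5,-4.5,4.2,0,0.2,0.357],[19,-5.2,4.9,0,0.23,0.41],[21,-5.7,5.4,0,0.254,0.455],[22,-6,5.6,0,0.266,0.478],[22.2,-6,5.7,0,0.27,0.485]]'|grep eef_pos; python3 look.py 6; python3 tgt.py .459 .28 .075 -.085 -.98 0
python3 -c "
from h import *
print(ctrl.get_state()['qpos'].round(2))
a=cv2.imread('pics/top6.png')[140:340,120:320];b=cv2.imread('pics/side6.png')[180:460,140:420]
cv2.imwrite('pics/c6.png',np.hstack([cv2.resize(a,(400,400),interpolation=3),cv2.resize(b,(400,400),interpolation=3)]))"
```

```text
eef_pos: [0.52, 0.1796, 0.152]
[0.52   0.1796 0.152 ] yaw -0.9786 [-0.274  0.401 -0.874]
TCP target [0.504  0.2072 0.158 ] shift cm [ 0.24 -3.18  1.05] rv [-0.507  0.004  0.002]
[-0.04  0.22  1.87  0.41  1.39  0.8 ]
```

View pics/c6.png

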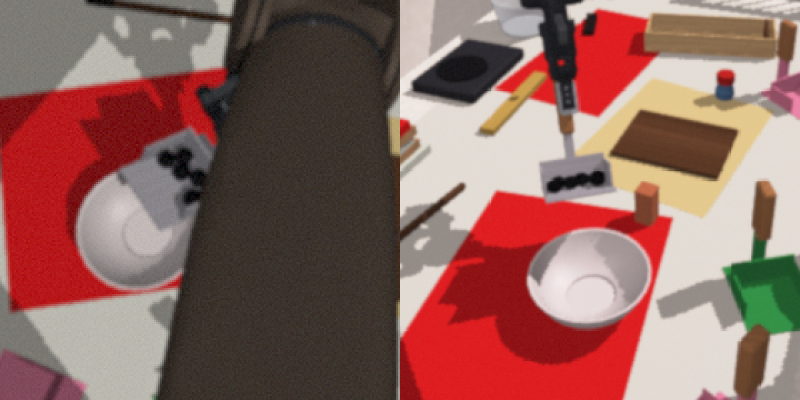

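The top crop shows the nuggets gathered at the bowl's back wall, (165–205,155–200), and the lip over the dish's near side. The side crop confirms it, with the dish undisturbed. I level the scoop next, then tip it slowly with the lip held just above the dish.

```bash
python3 -m crank '[[0,-0.4,0.1,-0.06,0,0],[0.1,-0.8,0.3,-0.13,0,0],[0.1,-1.3,0.4,-0.2,0,0],[0.1,-1.7,0.6,-0.27,0,0],[0.2,-2.1,0.7,-0.34,0,0],[0.2,-2.6,0.9,-0.41,0,0],[0.2,-3,1,-0.47,0,0],[0.2,-3.2,1,-0.507,0,0],[0.2,-3.2,1,-0.507,0,0]]'|grep -E "eef|contact"; python3 tgt.py .459 .28 .06 -.085 -.98 -.25;python3 tgt.py .459 .28 .055 -.085 -.98 -.5
```

```text
eef_pos: [0.5035, 0.2071, 0.1587]
contact_force: [-0.7, 0.1, -1.6]
TCP target [0.491  0.2265 0.1616] shift cm [ 0.05 -2.3  -0.28] rv [-0.251  0.003  0.003]
TCP target [0.476  0.2489 0.1688] shift cm [ 0.06 -5.   -1.01] rv [-0.501  0.003  0.004]
```

```bash
python3 -m crank '[[0,-0.5,0,-0.06,0,0],[0,-1.1,-0.1,-0.125,0,0],[0,-1.7,-0.2,-0.19,0,0],[0,-2.3,-0.3,-0.25,0,0],[0,-2.9,-0.4,-0.31,0,0],[0,-3.6,-0.6,-0.37,0,0],[0,-4.3,-0.8,-0.435,0,0],[0,-5,-1,-0.5,0,0],[0,-5,-1,-0.5,0,0]]'|grep -E "eef|contact"; python3 tgt.py .459 .28 .05 -.085 -.98 -.7;python3 tgt.py .459 .28 .05 -.085 -.98 -.9; python3 look.py 7
```

```text
eef_pos: [0.4752, 0.2489, 0.1675]
contact_force: [-0.6, -0.5, -1.4]
TCP target [0.463  0.2683 0.1686] shift cm [ 0.07 -1.97 -1.19] rv [-0.202  0.003  0.005]
TCP target [0.4497 0.2881 0.1686] shift cm [ 0.08 -4.06 -2.33] rv [-0.402  0.003  0.005]
[0.4752 0.2489 0.1675] yaw -0.9746 [ 0.263 -0.399 -0.879]
```

```bash
python3 -m crank '[[0,-0.5,-0.3,-0.05,0,0],[0,-1,-0.6,-0.1,0,0],[0,-1.5,-0.9,-0.15,0,0],[0,-2,-1.2,-0.2,0,0],[0,-2,-1.2,-0.2,0,0]]'|grep -E "contact"; python3 -m crank '[[0,-0.5,-0.3,-0.05,0,0],[0,-1,-0.5,-0.1,0,0],[0,-1.5,-0.8,-0.15,0,0],[0,-2,-1,-0.2,0,0],[0,-2,-1,-0.2,0,0],[0,-2,-1,-0.2,0,0]]'|grep -E "time|eef|contact";python3 look.py 8
python3 -c "
from h import *
print(ctrl.get_state()['qpos'].round(2))
for k in (7,8):
  b=cv2.imread(f'pics/side{k}.png');a=cv2.imread(f'pics/top{k}.png')
  cv2.imwrite(f'pics/c{k}.png',np.hstack([cv2.resize(a[140:340,120:320],(400,400),interpolation=3),cv2.resize(b[200:460,140:400],(400,400),interpolation=3)]))"
```

```text
contact_force: [-0.4, -0.3, -1.7]
time: 17.45
eef_pos: [0.4516, 0.2853, 0.1643]
contact_force: [-0.7, -0.1, -1.1]
[0.4516 0.2853 0.1643] yaw -0.9754 [ 0.434 -0.65  -0.624]
[ 0.74  0.23  1.96 -0.93  1.3   2.15]
```

View pics/c8.png

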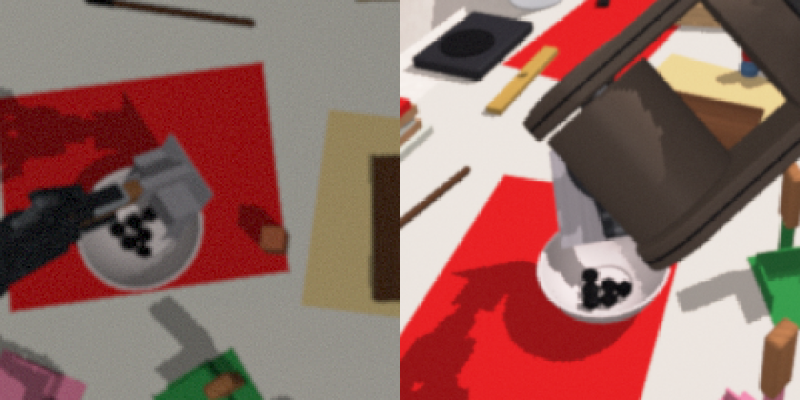

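The top crop shows all the nuggets in the dish around (130,230) and the scoop bowl empty. I lift away, count the nuggets and locate the board.

```bash
python3 - <<'E'
exec(open("m.py").read().split("rect(\"grip\"")[0])
im=cv2.imread("pics/top8.png");P=np.load("top8.npy");hsv=cv2.cvtColor(im,cv2.COLOR_BGR2HSV)
m=np.zeros((480,640),bool);m[200:310,290:385]=1
m&=(hsv[...,2]<100)&(abs(P[...,2]-.008)<.006)
m=cv2.morphologyEx(m.astype(np.uint8),cv2.MORPH_OPEN,np.ones((5,5)))>0
rect("board",m)
print(ctrl.get_state()["time"]);rows([0,0,.1],[0,0,0])
E
python3 tgt.py .459 .28 .15 -.085 -.98 0
```

```text
board 3985 [ 0.444  -0.0048] [0.1196 0.1594] 88.7 z 0.0083 mean [ 0.4427 -0.0039]
17.55
tool shift cm [-0.02  7.82 -6.23] rv [0. 0. 0.]
TCP target [0.504  0.2072 0.233 ] shift cm [-0.04 11.18  3.1 ] rv [0.898 0.001 0.001]
```

```bash
python3 -m crank '[[0,2,-1.5,0,0,0],[0,4,-3.1,0.04,0,0],[0,5,-2.6,0.15,0,0],[0,6,-2,0.27,0,0],[0,7,-1.2,0.4,0,0],[0,8,-0.3,0.52,0,0],[0,9,0.7,0.64,0,0],[0,10,1.8,0.76,0,0],[0,11,2.9,0.87,0,0],[0,11.2,3.1,0.898,0,0]]'|grep -E "eef|contact"; python3 look.py 9; python3 tgt.py .479 -.013 .11 0 -.23 0
python3 -c "
from h import *
b=cv2.imread('pics/side9.png');a=cv2.imread('pics/top9.png')
cv2.imwrite('pics/c9.png',np.hstack([cv2.resize(a[190:310,130:250],(400,400),interpolation=3),cv2.resize(b[200:460,140:400],(400,400),interpolation=3)]))"
```

```text
eef_pos: [0.5058, 0.2048, 0.2342]
contact_force: [0.2, 0.2, -1.3]
[0.5058 0.2048 0.2342] yaw -0.9828 [ 0.001 -0.001 -1.   ]
TCP target [ 0.4788 -0.0162  0.193 ] shift cm [-14.5   17.06   4.09] rv [ 0.002  0.003 -0.752]
```

View pics/c9.png

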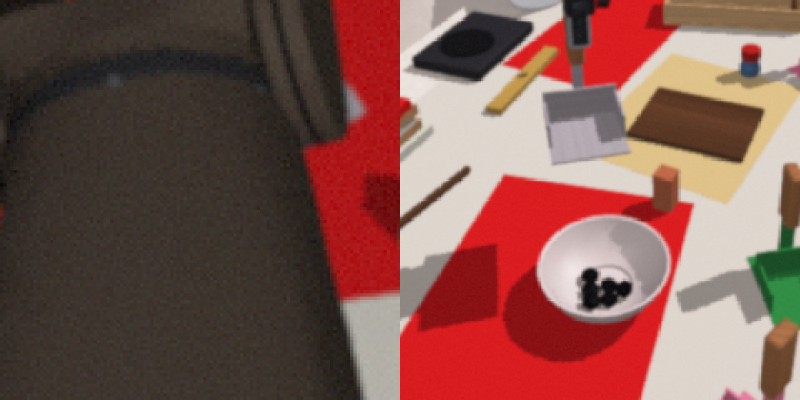

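The side crop shows an empty bowl and the nuggets piled in the dish near (605,288). The dish looks undisturbed. Next I carry the scoop back to the board.

```bash
python3 -m crank '[[-1.5,1.7,0,0,0,-0.075],[-3.5,4,0.5,0,0,-0.18],[-6,7,1,0,0,-0.3],[-8.5,10,1.6,0,0,-0.43],[-11,13,2.5,0,0,-0.56],[-13,15.2,3.5,0,0,-0.67],[-14.5,17,4,0,0,-0.752],[-14.5,17,4,0,0,-0.752],[-14.5,17,4,0,0,-0.752],[-14.5,17,4,0,0,-0.752]]'|grep -E "eef|contact"; python3 tgt.py .479 -.013 .008 0 -.23 0; python3 look.py 10; python3 - <<'E'
from h import *
P=np.load("side10.npy");e=ctrl.get_state()["eef_pos"]
q=P.reshape(-1,3);q=q[~np.isnan(q).any(1)]
k=(np.hypot(q[:,0]-e[0],q[:,1]-e[1])<.1)&(q[:,2]>e[2]-.11)&(q[:,2]<e[2]-.06);w=q[k]
w=w.copy();w[:,:2]=(w[:,:2]-e[:2])@rz(-.23)
b=w[(w[:,0]<-.064)&(w[:,0]>-.09)&(abs(w[:,1])<.035)];print(len(b),np.polyfit(b[:,1],b[:,2]-e[2],1).round(4),np.median(b[:,2]-e[2]))
# nuggets in dish, top
im=cv2.imread("pics/top10.png");P=np.load("top10.npy");h=cv2.cvtColor(im,cv2.COLOR_BGR2GRAY)
r=np.hypot(P[...,0]-.4464,P[...,1]-.298);m=(r<.06)&(h<50)
n,l,st,c=cv2.connectedComponentsWithStats(m.astype(np.uint8));print("px",m.sum(),st[1:,4],"area mm2",m.sum()*(1/ctrl.camera_info("top")["K"][0][0])**2*.99**2*1e6,P[m].max(0),P[m].min(0))
t=(np.stack([P[...,0],P[...,1]],-1)-[.4763,-.331])@rz(.2175)
m2=(h<50)&(abs(t[...,0])<.1)&(abs(t[...,1])<.037)&(P[...,2]<.05);print("tray dark px",m2.sum())
E
```

```text
eef_pos: [0.4784, -0.0128, 0.1936]
contact_force: [-0.6, -0.9, -0.7]
TCP target [ 0.4788 -0.0162  0.091 ] shift cm [-0.29  0.11 10.26] rv [-0.     0.003  0.005]
[ 0.4784 -0.0128  0.1936] yaw -0.2252 [-0.001 -0.003 -1.   ]
245 [-0.0362 -0.0801] -0.08041736648994385
px 225 [225] area mm2 1024.575207633211 [0.47107507 0.33110761 0.02618736] [0.42046377 0.289316   0.00161942]
tray dark px 0
```

```bash
python3 -m crank '[[-0.2,0.1,3,0,0,0],[-0.2,0.1,6,0,0,0],[-0.2,0.1,8.5,0,0,0],[-0.2,0.1,9.5,0,0,0],[-0.2,0.1,9.8,0,0,0],[-0.2,0.1,9.8,0,0,0]]'|grep -E "eef|contact"; python3 -m crank '[[0,0,0.15,0,0,0],[0,0,0.3,0,0,0],[0,0,0.3,0,0,0]]'|grep -E "eef|contact"; python3 -m crank '[[0,0,0.1,0,0,0],[0,0,0.2,0,0,0],[0,0,0.2,0,0,0]]'|grep -E "eef|contact"
```

```text
eef_pos: [0.4793, -0.0163, 0.0959]
contact_force: [0.2, -0.5, -0.7]
eef_pos: [0.4791, -0.0167, 0.0929]
contact_force: [0.1, 0.3, -1.3]
eef_pos: [0.4789, -0.0167, 0.0908]
contact_force: [-0.9, 0.3, 2.9]
```

```bash
python3 -m crank '[[0,0,0.1,0,0,0],[0,0,0.1,0,0,0]]'|grep -E "eef|contact"; python3 -m crank '[[0,0,0,0,0,0],[0,0,0,0,0,0],[0,0,0,0,0,0],[0,0,0,0,0,0]]' 0.6; python3 -m crank '[[0,0,-1,0,0,0],[0,0,-3,0,0,0],[0,0,-7,0,0,0],[0,0,-12,0,0,0],[0,0,-15,0,0,0],[0,0,-15,0,0,0]]'|grep -E "eef|contact"
```

```text
eef_pos: [0.4791, -0.0168, 0.0908]
contact_force: [-3.2, 0.2, 8.2]
time: 21.55
eef_pos: [0.4785, -0.0165, 0.0889]
tcp_rot: [0.782, 0.623, -0.002, 0.0]
contact_force: [0.5, -0.4, -0.4]
opening: 0.598
finger_force: 0.0
eef_pos: [0.482, -0.0168, 0.2463]
contact_force: [0.1, -0.6, 0.6]
```

```bash
python3 -m crank '[[-3,0,0,0,0,0],[-8,0,0,0,0,0],[-13,0,0,0,0,0],[-18,-0.5,0,0,0,0],[-23,-1,0,0,0,0],[-28,-1.5,0,0,0,0],[-33,-2,0,0,0,0],[-38,-2.5,0,0,0,0],[-43,-3,0,0,0,0],[-46,-3.2,0,0,0,0]]'|grep -E "eef|contact"; python3 -m crank '[[-6,0,0,0,0,0.05],[-6,0,0,0,0,0.05],[-6,0,0,0,0,0.05],[-6,0,0,0,0,0.05]]'|grep -E "time|eef|contact|opening"; python3 look.py 11; python3 - <<'E'
exec(open("m.py").read().split("rect(\"grip\"")[0])
im=cv2.imread("pics/top11.png");P=np.load("top11.npy");hsv=cv2.cvtColor(im,cv2.COLOR_BGR2HSV);h=cv2.cvtColor(im,cv2.COLOR_BGR2GRAY)
rect("grip",sel(270,180,370,280,.126,.15)); rect("metal",sel(285,210,365,300,.009,.06)&(hsv[...,1]<60))
q=P[sel(140,205,235,295,.034,.05)][:,:2].astype(np.float32);print("dish",cv2.minEnclosingCircle(q))
r=np.hypot(P[...,0]-.4464,P[...,1]-.298);m=(r<.062)&(h<50)
print("dish dark px",m.sum(),P[m].max(0).round(4),P[m].min(0).round(4))
t=(np.stack([P[...,0],P[...,1]],-1)-[.4763,-.331])@rz(.2175)
f=(abs(t[...,0])<.1)&(abs(t[...,1])<.037)&(P[...,2]<.05);print("tray px",f.sum(),"dark",(f&(h<50)).sum(),"above floor",(f&(P[...,2]>.014)&(abs(t[...,1])<.03)&(t[...,0]>-.09)).sum())
rect("seal",sel(240,240,275,280,.04,.06)); rect("pot",sel(390,250,425,285,.03,.06))
# side view count of scoop bowl dark
S=np.load("side11.npy");g=cv2.cvtColor(cv2.imread("pics/side11.png"),cv2.COLOR_BGR2GRAY)
k=(np.hypot(S[...,0]-.4464,S[...,1]-.298)<.06)&(g<45)&(S[...,2]<.06);print("side dish dark px",k.sum(),"z max",S[k][:,2].max().round(4))
E
```

```text
eef_pos: [0.3426, -0.4598, 0.2398]
contact_force: [1.6, 0.7, 0.1]
time: 23.55
eef_pos: [0.3312, -0.5146, 0.2401]
contact_force: [0.6, 0.6, -0.3]
opening: 0.599
[ 0.3312 -0.5146  0.2401] yaw -0.2757 [-0.002 -0.001 -1.   ]
grip 114 [ 0.4807 -0.0139] [0.0156 0.0289] 76.9 z 0.1338 mean [ 0.4797 -0.0135]
metal 1215 [ 0.4461 -0.0063] [0.0799 0.1011] 77.3 z 0.0112 mean [ 0.4443 -0.0054]
dish ((0.44572713971138, 0.2982775866985321), 0.06569162011146545)
dish dark px 321 [0.4708 0.3338 0.0269] [ 0.3878  0.237  -0.0012]
tray px 2537 dark 0 above floor 0
seal 141 [0.4305 0.1588] [0.024 0.024] 84.1 z 0.05 mean [0.4301 0.1584]
pot 173 [ 0.4068 -0.1563] [0.0279 0.0275] 89.3 z 0.045 mean [ 0.4066 -0.156 ]
side dish dark px 428 z max 0.025
```

```bash
python3 - <<'E'
from h import *
A=np.load("top0.npy");B=np.load("top11.npy")
d=(B[...,2]-A[...,2]>.007)&(B[...,2]<.05)&(A[...,2]>-.01)
d=cv2.morphologyEx(d.astype(np.uint8),cv2.MORPH_OPEN,np.ones((3,3)))
n,l,st,c=cv2.connectedComponentsWithStats(d)
for k in range(1,n):
    print(c[k].round(),st[k,4],np.nanmean(B[l==k],0).round(3))
g=cv2.cvtColor(cv2.imread("pics/top11.png"),cv2.COLOR_BGR2GRAY)[225:285,155:225]
z=cv2.GaussianBlur(g,(3,3),0);print("\n".join("".join("#" if v<35 else "+" if v<70 else "." for v in r) for r in z[0:45,5:60]))
E
```

```text
[322. 238.] 18 [0.473 0.019 0.036]
[342. 242.] 75 [ 0.464 -0.023  0.034]
[187. 256.] 274 [0.444 0.308 0.019]
+++++++++++++++++.............................+++++++++
++++++++++++++++...............................++++++++
+++++++++++++++..................................++++++
+++++++++++++......................................++++
++++++++++++.........................................++
++++++++++............................................+
+++++++++..............................................
++++++++...............................................
+++++++................................................
++++++.................................................
+++++..................................................
++++...................................................
++++...................................................
+++....................................................
++.....................................................
++.....................................................
+......................................................
+......................................
[... 828 characters left out ...]
++######+...................
................+++++++#+++########+...................
..................++++#############+...................
....................++############+....................
....................+########+###+.....................
....................+########+###+.....................
....................++###########++....................
.....................+++++++######++...................
.......................++++++######+...................
............................+######+...................
............................++####++...................
+.............................+++++....................
+......................................................
```

```bash
python3 -c "
from plant import ctrl
print(ctrl.sign_off())"
```

```text
the job is handed in; nothing more can be done
None
```

I handed the job in: all six nuggets are in the dish, moved in one scoop trip, and the scoop stands released on its board. My last camera check showed the tray empty and the dish, seal and pot unmoved. The hand-in did not report a verdict.

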